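# Close and latch the screwdriver-set case

## Robot

A 6-joint arm with a two-finger parallel gripper is mounted at the origin on the work surface. World frame = base frame: x ahead of the robot, y to its left, z up, the work surface at z = 0. Lengths are in m, angles in rad, forces in N, time in s.
With the tool pointing down it reaches from about 0.425 to 0.95 m from the base axis. Payload 3.5 kg.
Tool frame: the origin (TCP) lies on the centre line of the jaws, within the pads' length; the fingertips stand 11 mm ahead of it and the grasp point (between the pads) lies 8 mm behind it; y points along the fingers, x is the direction in which the jaws open and shut, and the axes are right-handed (so a half turn about y gives the same grasp; the last joint's range is limited). The gripper opens to 85 mm and grips with 20 to 120 N. Pads are 22 mm wide; open, the fingers measure 114 mm over their backs; the gripper's body (76 mm by 85 mm) begins 54 mm behind the grasp point. The pads swing forward as they close: fully open they stand 13 mm farther back than shut.
Start: joints at [-1.304, 0.286, 1.577, -0, 1.279, -0.15], TCP at [0.273, -0.617, 0.212] pointing down, gripper open.
Joint ranges: [-2.77, 2.77], [-0.9, 2.22], [0.21, 2.48], [-1.53, 4.67], [0.24, 2.81], [-2.84, 2.84]. Speed limits (rad/s): [2.79, 2.79, 3.14, 3.14, 3.14, 3.14].

## Interface

Orientations are given as a unit quaternion [x, y, z, w].
In Python, from plant import get_state, read_camera, sign_off gives the robot as it stands.
- The arm moves only by the shell command python3 -m inch 'ROWS' [FORCE]. ROWS is JSON, a list of rows, each an object of numbers: "ax", "ay", "az": the turn, a rotation vector about the tool's x, y, z in rad; "x", "y", "z": the shift along the tool's x, y, z in mm; "hand": the closure, from -1 (fully open) to 1 (shut). In form: [{"ax": .., "ay": .., "az": .., "x": .., "y": .., "z": .., "hand": ..}, ...]. A call has 1 to 5 rows; each row shifts and turns the commanded pose from where the row before left it, along the tool's axes as they then stand; what a row does not reach is not made up. A row lasts 1/12 s, in which the tool goes at most 41.7 mm and 7.16 degrees, less where a joint would pass 70% of its speed; a pose out of reach is approached as far as the arm can. A call with a gripper value outside its range is refused whole. The fingers move at their own pace and stop on an object; FORCE is the grip in N (left out, the last holds). Time passes only in rows, so rows that do not move let the fingers close. It gives the time, the measured TCP pose, the force and the opening at its end, in the units of the state.
- get_state(): the state, without advancing time (a new reading comes with each control period).
- read_camera(name): name is "scene" or "top" or "wrist"; returns a dict with "img" (400x640x3 uint8, red, green, blue), "fov_y" (degrees; the focal length in pixels is half the picture's height over the tangent of half this angle, whatever the lens; pixels are square), "cx", "cy" (the principal point, pixels), "distortion" ([k1, k2, p1, p2, k3] as OpenCV has them; the pictures are not rectified), "T" (4x4, takes a point from camera to world coordinates); the wrist camera has in their place "T_tool_cam" (4x4, takes a point from camera to tool coordinates, whose origin is the TCP and whose axes are the tool frame's). Camera axes: x right, y down, z forward; pixel columns grow to the right and rows downward; lengths in m; the calibration is good to about 2 mm. A picture is of the moment at which its call begins: read the wrist's pose just before it. There is no depth.
- sign_off(): hands the job in, once; it reports no verdict.
The state is a dict: "time": time; "qpos": joint angles; "dq": joint speeds; "joint_efforts": joint torques, N m; "eef_pos": TCP position; "tcp_rot": TCP orientation; "contact_force": force on the tool from outside, world axes, zero at the start; "wrist_torque": the same for the moment, N m; "opening": opening from 0.0 (shut) to 1.0 (fully open).
Only numpy, scipy, OpenCV 4.12 (cv2) and the standard library are available. Lean on these libraries where they do the work, as an engineer would, in place of code of your own. Each camera call takes 0.05 s, during which the arm holds its last target. There are 200 camera calls.

## Task

The repair is finished: close up the black screwdriver-set case. Push its raised lid over and down with the fingertips, gently and without slamming, until it is fully shut, and only then push the two blue latch flaps at its front in flat against the case, fully home. Nothing is to be picked up: leave the case standing where it is, do not disturb the tablet, bottle, jar or bit holder beside it, and finish with the hand clear.

Things in the scene. Friction and masses are not known exactly. Their poses are not given: they have to be found in the camera images.
- case: The black hard case: 160 deep (its x) by 280 wide (its y), base rim at 44 above the bench, 70 high when shut, 2 to 3 kg, loose on rubber feet. Origin: centre of its underside, on the bench. Its x axis points level from the latch side (front, toward the robot) to the lid hinge (rear); y to its left; z up. A folded grey carry handle lies on the front face between the latches (80 wide, sticks out 14, up to 38 above the bench).
- lid_hinge (a point): Middle of the lid's hinge line, at the rear rim of the base: 80 behind the case's centre, 44 above the bench. The line runs along the case's y.
- lid (a joint): Lid angle in rad: 0 = fully shut, grows as the lid rises; 1.57 = upright, above that it leans back (away from the robot). The lid is a shell 160 long from the hinge, 280 wide and 26 thick (its outside stands 26 from the plane through the hinge). The stiff hinge keeps it wherever it is left; it takes up to about 0.65 N m to move.
- lid_edge (a point): Middle of the lid's free edge, on its outside: 160 from the hinge along the lid and 26 out from the hinge plane.
- latch_left (a joint): Angle in rad of the left (+y) blue latch flap about its pivot on the lid's front edge: 0 = home, hanging flat along the case's front; grows as the flap swings out and up (1.57 = sticking straight out to the front when the lid is shut). Flap 44 wide, 34 long from its pivot, 5 thick; stays where it is left; about 0.08 N m turns it (3 N at mid flap).
- latch_right (a joint): The same for the right (-y) latch flap.
- latch_left_pivot (a point): Middle of the left flap's pivot axis, on the lid (moves with the lid). With the lid shut: 84.5 in front of the case's centre, 95 to its left, 52 above the bench; the axis runs along the case's y.
- latch_right_pivot (a point): The same for the right flap, 95 to the right of the case's centre.
- latch_left_tip (a point): Middle of the left flap's free end, on its outer face. At home, with the lid shut, 18 above the bench and 87 in front of the case's centre.
- latch_right_tip (a point): The same for the right flap.
- tablet: Bystander: dark tablet computer lying flat, 170 x 250 x 8 (its x, y, z), origin at the centre of its underside. To the right of the case.
- cleaner: Bystander: white bottle with blue cap, 48 across, 115 high, standing; origin at the centre of its underside.
- screw_jar: Bystander: clear jar with yellow cap, 44 across, 50 high, standing; origin at the centre of its underside.
- bit_stand: Bystander: steel bit holder, foot 44 across, 66 high, standing; origin at the centre of its underside.

How it is judged:
By the outcome, as a careful person would: the job done as asked, in the order asked, and still so for the second after the job is handed in, with the robot touching nothing.
It also fails if it takes over 54 s, if anything falls off the work surface, if the arm or the gripper's body presses on something with over 40 N, if the wrist force passes 120 N, or if a joint passes its speed limit or range.

## Working session

There is one attempt and no reset: what is moved stays moved. The work goes in short steps, Python scripts to look and compute and a shell command to move; the robot and the scene stay as the last step left them, time stands still between calls to the robot, and variables do not carry over. Pictures are saved under pics/ and viewed, about 8 in all and at most 12, crops included, and the job is handed in when it is done.

```bash
ls; mkdir -p pics; python3 - <<'E'
from plant import *
import cv2
s=get_state();print(s)
for n in("scene","top"):
    d=read_camera(n);print(n,d["fov_y"],d["cx"],d["cy"],d["distortion"],d["T"]);cv2.imwrite(f"pics/{n}0.png",d["img"][:,:,::-1])
E
```

```text
pics
{'time': 0.0, 'qpos': array([-1.30402600e+00,  2.87173349e-01,  1.57821044e+00, -3.28156862e-05,
        1.27859125e+00, -1.50019778e-01]), 'dq': array([ 0.0021872 ,  0.00162033, -0.00162374,  0.00100033,  0.00156899,
        0.00016248]), 'joint_efforts': array([-2.44926659e-04, -4.05986559e+01, -2.92622727e+01, -1.85387412e-04,
        5.93953970e-03, -6.25125381e-06]), 'eef_pos': array([ 0.27307449, -0.61651306,  0.210324  ]), 'tcp_rot': array([-0.59207696,  0.38637077, -0.38509734,  0.59318003]), 'contact_force': array([-0.11629279,  0.19221357,  0.29224459]), 'wrist_torque': array([ 0.02240807, -0.04237579,  0.00458547]), 'opening': 1.0037635227779715}
scene 46.763266407165204 327.86022216870924 199.250146046419 [-0.07426753  0.          0.          0.          0.        ] [[-0.78005804  0.39997059 -0.48117874  1.1290516 ]
 [ 0.62532909  0.47160539 -0.62173298  0.69842718]
 [-0.02174842 -0.78588287 -0.61799282  0.81173635]
 [ 0.          0.          0.          1.        ]]
top 57.46814837755742 323.53009235293683 201.09606100745665 [-0.07401944  0.          0.          0.          0.        ] [[-0.02093285 -0.97801524  0.20748014  0.37577522]
 [-0.99976226  0.02174333  0.00162633 -0.03719081]
 [-0.00610188 -0.20739677 -0.97823788  0.9885415 ]
 [ 0.          0.          0.          1.        ]]
```

```bash
python3 - <<'E'
import cv2,numpy as np
a=cv2.imread("pics/scene0.png");b=cv2.imread("pics/top0.png")
print(a.shape)
E
```

```text
(400, 640, 3)
```

View pics/scene0.png

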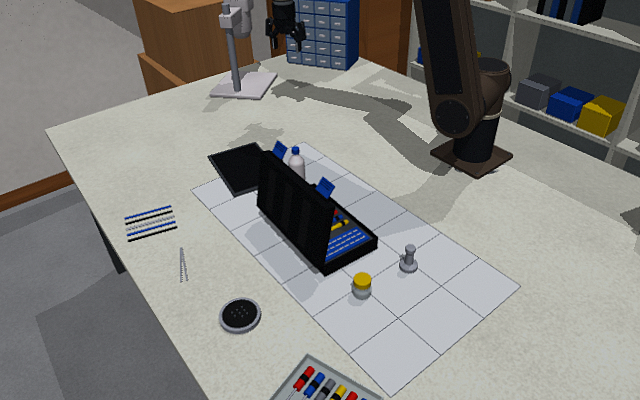

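View pics/top0.png

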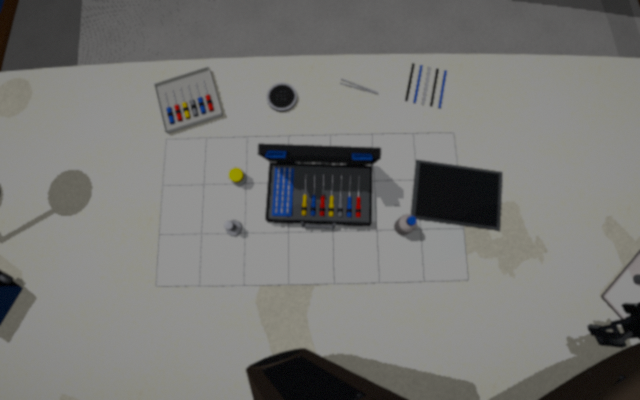

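The case is at about (320,190) in the top picture, with its lid raised nearly upright at (320,153) and the blue flaps at (275,155) and (363,156). The bottle is close to its front-right corner at (406,224). Next I enlarge both views.

```bash
cat > h.py <<'E'
import cv2,numpy as np
from plant import *
from scipy.spatial.transform import Rotation as R
def K(d):
    f=200/np.tan(np.radians(d["fov_y"]/2));return np.array([[f,0,d["cx"]],[0,f,d["cy"]],[0,0,1]])
def ray(d,uv):
    p=cv2.undistortPoints(np.array([[uv]],float),K(d),np.array(d["distortion"]))[0,0]
    T=np.array(d["T"]);return T[:3,3],T[:3,:3]@[p[0],p[1],1]
def onz(d,uv,z):
    o,r=ray(d,uv);return o+r*(z-o[2])/r[2]
def two(d1,a,d2,b):
    o1,r1=ray(d1,a);o2,r2=ray(d2,b)
    t=np.linalg.lstsq(np.c_[r1,-r2],o2-o1,rcond=None)[0]
    p,q=o1+r1*t[0],o2+r2*t[1];return (p+q)/2,np.linalg.norm(p-q)
def proj(d,P):
    T=np.linalg.inv(np.array(d["T"]));return cv2.projectPoints(np.atleast_2d(P).astype(float),cv2.Rodrigues(T[:3,:3])[0],T[:3,3],K(d),np.array(d["distortion"]))[0][:,0]
def blue(img,minA=15):
    h=cv2.cvtColor(img,cv2.COLOR_RGB2HSV);m=cv2.inRange(h,(105,150,50),(125,255,255))
    n,l,s,c=cv2.connectedComponentsWithStats(m);return [(s[i],c[i].round(1)) for i in range(1,n) if s[i][4]>minA]
E
python3 - <<'E'
from h import *
t=read_camera("top");s=read_camera("scene")
a=cv2.resize(t["img"][125:245,220:430],None,fx=3.8,fy=3.8,interpolation=cv2.INTER_CUBIC)
b=cv2.resize(s["img"][130:290,220:430],None,fx=3.8,fy=3.8,interpolation=cv2.INTER_CUBIC)
cv2.imwrite("pics/t1.png",a[:,:,::-1]);cv2.imwrite("pics/s1.png",cv2.resize(b,(787,600))[:,:,::-1])
print(blue(t["img"]));print(blue(s["img"]))
for n,uv,z in(("FL",(267,222),.044),("FR",(371,222),.044),("bottle",(411,222),.115),("jar",(237,174),.05),("bit",(233,222),.06),("tabFL",(413,211),.008)):print(n,onz(t,uv,z).round(3))
E
```

```text
[(array([200, 105,   5,   8,  26], dtype=int32), array([202.3, 108.6])), (array([169, 115,   5,   8,  27], dtype=int32), array([170.9, 118.4])), (array([265, 150,  22,   9, 167], dtype=int32), array([275.5, 153.9])), (array([351, 153,  22,   8, 152], dtype=int32), array([361.3, 156.7])), (array([272, 167,  22,  50, 605], dtype=int32), array([282.9, 192.6])), (array([311, 195,   5,  13,  54], dtype=int32), array([313.2, 201.5])), (array([347, 197,   5,  13,  58], dtype=int32), array([349. , 203.2])), (array([311, 210,   4,   6,  21], dtype=int32), array([312.4, 212.4])), (array([347, 211,   5,   6,  25], dtype=int32), array([348.8, 213.8])), (array([407, 216,   9,   9,  59], dtype=int32), array([411.5, 220. ]))]
[(array([311,   0,  48,  70, 919], dtype=int32), array([349.7,  28.8])), (array([549,   0,  11,  18, 117], dtype=int32), array([554. ,   8.2])), (array([570,   0,  13,  24, 167], dtype=int32), array([575.8,  11. ])), (array([296,  12,  14,   2,  18], dtype=int32), array([302.2,  12.6])), (array([329,  13,   8,   4,  16], dtype=int32), array([331.7,  15.3])), (array([306,  38, 
[... 448 characters left out ...]
], dtype=int32), array([324.7, 187.4])), (array([125, 205,  46,  14,  76], dtype=int32), array([147.2, 211.9])), (array([338, 214,   5,   5,  20], dtype=int32), array([340.2, 216.2])), (array([332, 217,   5,   6,  20], dtype=int32), array([333.9, 219.8])), (array([127, 221,  48,  15,  91], dtype=int32), array([150.7, 228.1])), (array([325, 226,  45,  36, 532], dtype=int32), array([345.4, 242.3])), (array([314, 372,  11,  13,  78], dtype=int32), array([319.1, 377.6])), (array([303, 385,  13,  13,  95], dtype=int32), array([309.3, 390.8]))]
FL [0.523 0.114 0.044]
FR [ 0.517 -0.159  0.044]
bottle [ 0.505 -0.247  0.115]
jar [0.654 0.195 0.05 ]
bit [0.523 0.2   0.06 ]
tabFL [ 0.551 -0.28   0.008]
```

View pics/t1.png

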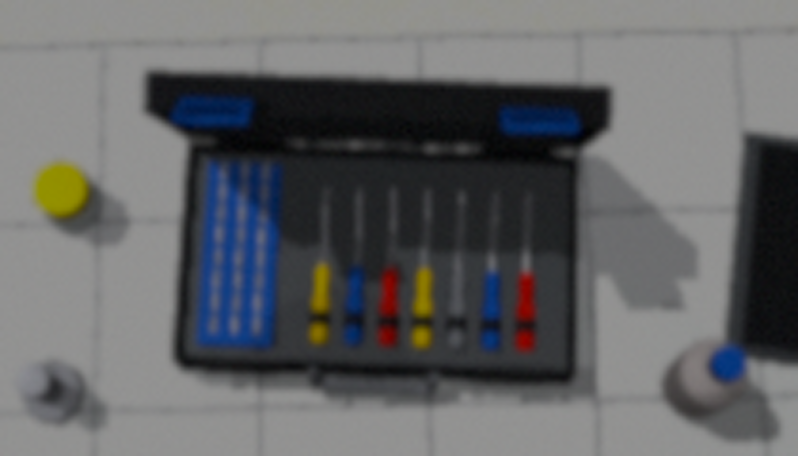

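View pics/s1.png

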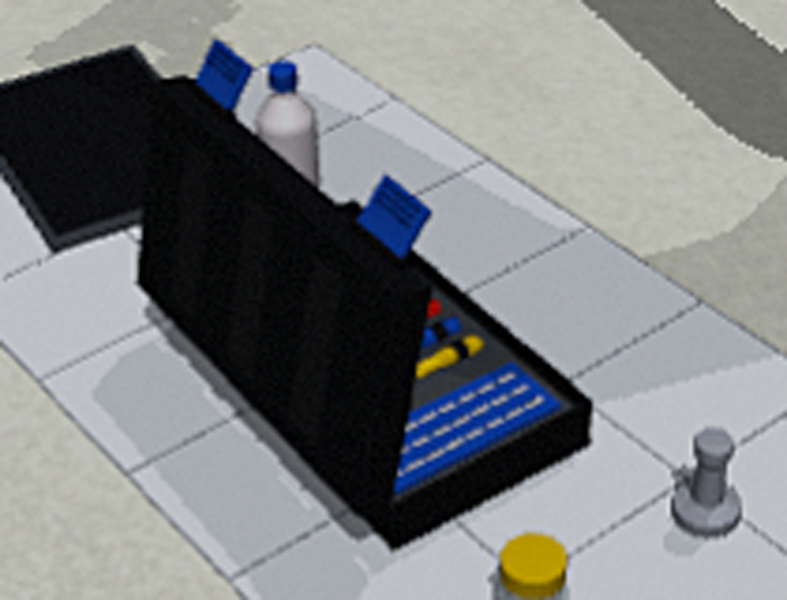

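```bash
python3 - <<'E'
from h import *
t=read_camera("top");s=read_camera("scene")
T=lambda a,b:(220+a/3.8,125+b/3.8)
S=lambda a,b:(220+a*210/787,130+b*160/600)
FL=onz(t,T(182,366),.044);FR=onz(t,T(575,379),.044)
y=(FL-FR);W=np.linalg.norm(y);y/=W;x=np.array([y[1],-y[0],0]);c=(FL+FR)/2+.08*x;c[2]=0
yaw=np.arctan2(x[1],x[0]);print("W",W,"c",c,"yaw",yaw)
M=np.c_[x,y,[0,0,1]]
print("FL scene check",proj(s,FL),S(590,402))
for n,a,b in(("edgeL",T(147,72),S(430,290)),("edgeR",T(610,88),S(155,83)),("latchL",(275.5,153.9),(324.7,187.4)),("latchR",(361.3,156.7),(279.2,149.8)),("LtipL",T(172,122),S(430,212)),("LtipR",T(248,122),S(385,177))):
    p,g=two(t,a,s,b);q=M.T@(p-c);print(n,p.round(3),"case",q.round(3),"gap",round(g,4))
for n,uv in(("bottle",(411.5,220)),):print(M.T@(onz(t,uv,.115)-c))
E
```

```text
W 0.27099418753606574 c [ 0.59754712 -0.02825041  0.        ] yaw -0.05513850532480081
FL scene check [[377.22117154 233.9941998 ]] (377.433290978399, 237.2)
edgeL [0.671 0.115 0.209] case [0.065 0.147 0.209] gap 0.0175
edgeR [ 0.663 -0.168  0.203] case [ 0.073 -0.136  0.203] gap 0.0008
latchL [0.648 0.068 0.221] case [0.045 0.099 0.221] gap 0.0009
latchR [ 0.638 -0.122  0.221] case [ 0.045 -0.091  0.221] gap 0.001
LtipL [0.638 0.089 0.23 ] case [0.034 0.12  0.23 ] gap 0.0006
LtipR [0.637 0.046 0.23 ] case [0.035 0.076 0.23 ] gap 0.0004
[-0.0759025  -0.22462524  0.115     ]
```

```bash
cat >> h.py <<'E'
C=np.array([.598,-.0245,0]);YAW=-.0535
Mc=R.from_euler('z',YAW).as_matrix()
def here():
    s=get_state();A=R.from_quat(s["tcp_rot"]).as_matrix()
    print("t",round(s["time"],2),"tcp case mm",(Mc.T@(s["eef_pos"]-C)*1e3).round(1),"F case",(Mc.T@s["contact_force"]).round(1),"open",round(s["opening"],2));return s,A
E
python3 - <<'E'
from h import *
s,A=here();print(A.round(3))
for sg in(1,-1):
    D=np.c_[sg*Mc[:,1],[0,0,-1],-sg*Mc[:,0]]
    rv=R.from_matrix(A.T@D).as_rotvec();print(sg,rv)
    print("shift tool mm to case(125,0,290):",(A.T@(C+Mc@[.125,0,.29]-s["eef_pos"])*1e3).round())
E
```

```text
t 0.3 tcp case mm [-292.6 -609.   211.3] F case [0.5 0.4 0.8] open 1.0
[[ 0.405 -0.     0.914]
 [-0.914  0.001  0.405]
 [-0.001 -1.     0.   ]]
1 [-1.03660434e-03 -2.67123286e+00 -8.92346104e-05]
shift tool mm to case(125,0,290): [-354.  -78.  648.]
-1 [ 6.55752135e-05  4.70359603e-01 -7.61762172e-04]
shift tool mm to case(125,0,290): [-354.  -78.  648.]
```

```bash
python3 -m inch '[{"ay":0.094,"y":-18,"hand":1},{"ay":0.094,"y":-18,"hand":1},{"ay":0.094,"y":-18,"hand":1},{"ay":0.094,"y":-18,"hand":1},{"ay":0.094,"y":-18,"hand":1}]' 30
python3 -m inch '[{"x":-30,"z":22,"hand":1},{"x":-30,"z":22,"hand":1},{"x":-30,"z":22,"hand":1},{"x":-30,"z":22,"hand":1},{"x":-30,"z":22,"hand":1}]'
python3 -m inch '[{"x":-30,"z":22,"hand":1},{"x":-30,"z":22,"hand":1},{"x":-30,"z":22,"hand":1},{"x":-30,"z":22,"hand":1},{"x":-30,"z":22,"hand":1}]'
python3 -c "from h import *;s,A=here();print((Mc.T@A).round(2),s['qpos'].round(2))"
```

```text
t 0.3 tcp case mm [-292.6 -609.   211.3] F case [0.5 0.4 0.8] open 1.0
[[ 0.45 -0.    0.89]
 [-0.89  0.    0.45]
 [-0.   -1.    0.  ]] [-1.3   0.29  1.58 -0.    1.28 -0.15]validation failed for argument at $[0]...
validation failed for argument at $[0]...
validation failed for argument at $[0]...
```

```bash
python3 -m inch '[{"ax":0,"ay":0.094,"az":0,"x":0,"y":-18,"z":0,"hand":1},{"ax":0,"ay":0.094,"az":0,"x":0,"y":-18,"z":0,"hand":1},{"ax":0,"ay":0.094,"az":0,"x":0,"y":-18,"z":0,"hand":1},{"ax":0,"ay":0.094,"az":0,"x":0,"y":-18,"z":0,"hand":1},{"ax":0,"ay":0.094,"az":0,"x":0,"y":-18,"z":0,"hand":1}]' 30
python3 -c "from h import *;s,A=here();print((Mc.T@A).round(2),s['qpos'].round(2))"
```

```text
time: 0.72
eef_pos: [0.2732, -0.6171, 0.3024]
tcp_rot: [-0.485, 0.514, -0.514, 0.485]
contact_force: [-0.1, -0.4, -0.5]
opening: 0.302
t 0.72 tcp case mm [-292.6 -609.1  302.4] F case [-0.  -0.4 -0.5] open 0.3
[[-0. -0.  1.]
 [-1.  0. -0.]
 [-0. -1. -0.]] [-1.3   0.24  1.47  0.    1.43  0.32]
```

All keys are required, and the tool is now aligned with the case axes. Travelling to behind the lid.

```bash

for i in 1; do python3 -m inch '[{"ax":0,"ay":0,"az":0,"x":-30,"y":0,"z":22,"hand":1},{"ax":0,"ay":0,"az":0,"x":-30,"y":0,"z":22,"hand":1},{"ax":0,"ay":0,"az":0,"x":-30,"y":0,"z":22,"hand":1},{"ax":0,"ay":0,"az":0,"x":-30,"y":0,"z":22,"hand":1},{"ax":0,"ay":0,"az":0,"x":-30,"y":0,"z":22,"hand":1}]'; done
python3 -m inch '[{"ax":0,"ay":0,"az":0,"x":-30,"y":0,"z":22,"hand":1},{"ax":0,"ay":0,"az":0,"x":-30,"y":0,"z":22,"hand":1},{"ax":0,"ay":0,"az":0,"x":-30,"y":0,"z":22,"hand":1},{"ax":0,"ay":0,"az":0,"x":-30,"y":0,"z":22,"hand":1},{"ax":0,"ay":0,"az":0,"x":-30,"y":0,"z":22,"hand":1}]'
python3 -m inch '[{"ax":0,"ay":0,"az":0,"x":-30,"y":0,"z":22,"hand":1},{"ax":0,"ay":0,"az":0,"x":-30,"y":0,"z":22,"hand":1},{"ax":0,"ay":0,"az":0,"x":-30,"y":0,"z":22,"hand":1},{"ax":0,"ay":0,"az":0,"x":-30,"y":0,"z":22,"hand":1},{"ax":0,"ay":0,"az":0,"x":-30,"y":0,"z":22,"hand":1}]'
python3 -c "from h import *;s,A=here();print((Mc.T@A).round(2),s['qpos'].round(2))"
```

```text
time: 1.13
eef_pos: [0.3918, -0.4718, 0.3018]
tcp_rot: [0.486, -0.513, 0.513, -0.486]
contact_force: [0.2, -1.9, 0.6]
opening: 0.001
time: 1.55
eef_pos: [0.5098, -0.3276, 0.3018]
tcp_rot: [0.486, -0.513, 0.513, -0.487]
contact_force: [0.7, -0.2, -0.3]
opening: 0.001
time: 1.97
eef_pos: [0.6276, -0.1837, 0.3018]
tcp_rot: [0.487, -0.513, 0.513, -0.487]
contact_force: [-0.1, -1.4, -0.4]
opening: -0.002
t 1.97 tcp case mm [  38.1 -157.4  301.8] F case [ 0.  -1.4 -0.4] open -0.0
[[ 0.  0.  1.]
 [-1. -0.  0.]
 [ 0. -1.  0.]] [-0.44  0.19  1.53 -0.    1.42  1.18]
```

```bash

python3 -m inch '[{"ax":0,"ay":0,"az":0,"x":-31,"y":0,"z":22,"hand":1},{"ax":0,"ay":0,"az":0,"x":-31,"y":0,"z":22,"hand":1},{"ax":0,"ay":0,"az":0,"x":-31,"y":0,"z":22,"hand":1},{"ax":0,"ay":0,"az":0,"x":-31,"y":0,"z":22,"hand":1},{"ax":0,"ay":0,"az":0,"x":-31,"y":0,"z":22,"hand":1}]'
python3 -m inch '[{"ax":0,"ay":0,"az":0,"x":0,"y":22,"z":0,"hand":1},{"ax":0,"ay":0,"az":0,"x":0,"y":22,"z":0,"hand":1},{"ax":0,"ay":0,"az":0,"x":0,"y":22,"z":0,"hand":1},{"ax":0,"ay":0,"az":0,"x":0,"y":22,"z":0,"hand":1},{"ax":0,"ay":0,"az":0,"x":0,"y":22,"z":0,"hand":1}]'
python3 - <<'E'
from h import *
s,A=here()
s=read_camera("scene");cv2.imwrite("pics/s2.png",cv2.resize(s["img"][100:300,200:460],None,fx=3,fy=3,interpolation=cv2.INTER_CUBIC)[:,:,::-1])
E
```

```text
time: 2.38
eef_pos: [0.7457, -0.0347, 0.3016]
tcp_rot: [-0.487, 0.513, -0.513, 0.487]
contact_force: [0.7, -0.4, 0.2]
opening: -0.002
time: 2.8
eef_pos: [0.7447, -0.0361, 0.1904]
tcp_rot: [-0.487, 0.513, -0.513, 0.487]
contact_force: [0.1, 0.6, -0.1]
opening: 0.001
t 2.8 tcp case mm [147.2  -3.8 190.4] F case [ 0.   0.6 -0.1] open 0.0
```

View pics/s2.png

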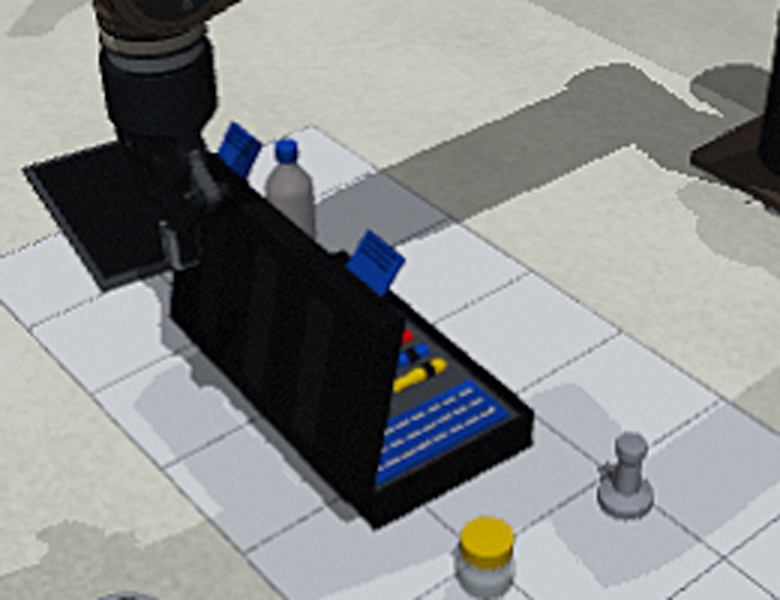

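The hand (its tips near (180,250)) is behind the lid and clear of it. Creeping in to make contact.

```bash

python3 -m inch '[{"ax":0,"ay":0,"az":0,"x":0,"y":0,"z":-12,"hand":1},{"ax":0,"ay":0,"az":0,"x":0,"y":0,"z":-12,"hand":1},{"ax":0,"ay":0,"az":0,"x":0,"y":0,"z":-12,"hand":1},{"ax":0,"ay":0,"az":0,"x":0,"y":0,"z":-6,"hand":1},{"ax":0,"ay":0,"az":0,"x":0,"y":0,"z":-6,"hand":1}]'
python3 -m inch '[{"ax":0,"ay":0,"az":0,"x":0,"y":0,"z":-4,"hand":1},{"ax":0,"ay":0,"az":0,"x":0,"y":0,"z":-4,"hand":1},{"ax":0,"ay":0,"az":0,"x":0,"y":0,"z":-3,"hand":1}]'
python3 - <<'E'
from h import *
here()
h=.011;r=.135;p=None
for th in np.arange(1.3,-.01,-.1):
    P=np.array([.08-r*np.cos(th)+.026*np.sin(th)+h,.044+r*np.sin(th)+.026*np.cos(th)+.011])*1e3
    print(round(th,2),P.round(),None if p is None else (P-p).round(1));p=P
E
```

```text
time: 3.27
eef_pos: [0.6967, -0.0339, 0.1925]
tcp_rot: [0.486, -0.513, 0.513, -0.487]
contact_force: [0.3, -0.0, 0.4]
opening: -0.002
time: 3.52
eef_pos: [0.6858, -0.0333, 0.1919]
tcp_rot: [0.486, -0.513, 0.513, -0.487]
contact_force: [-0.9, 0.4, -0.6]
opening: -0.002
t 3.52 tcp case mm [ 88.2  -4.1 191.9] F case [-0.9  0.3 -0.6] open -0.0
1.3 [ 80. 192.] None
1.2 [ 66. 190.] [-13.6  -1.8]
1.1 [ 53. 187.] [-13.4  -3.1]
1.0 [ 40. 183.] [-13.   -4.5]
0.9 [ 27. 177.] [-12.5  -5.7]
0.8 [ 16. 170.] [-11.9  -7. ]
0.7 [  4. 162.] [-11.1  -8.1]
0.6 [ -6. 153.] [-10.2  -9.2]
0.5 [-15. 143.] [ -9.3 -10.1]
0.4 [-23. 132.] [ -8.2 -11. ]
0.3 [-30. 120.] [ -7.1 -11.8]
0.2 [-36. 107.] [ -5.9 -12.4]
0.1 [-41.  94.] [ -4.6 -13. ]
-0.0 [-44.  81.] [ -3.3 -13.3]
```

```bash

python3 -m inch '[{"ax":0,"ay":0,"az":0,"x":0,"y":0,"z":-4,"hand":1},{"ax":0,"ay":0,"az":0,"x":0,"y":0,"z":-4,"hand":1},{"ax":0,"ay":0,"az":0,"x":0,"y":0.5,"z":-4,"hand":1},{"ax":0,"ay":0,"az":0,"x":0,"y":0.5,"z":-4,"hand":1}]'
python3 -m inch '[{"ax":0,"ay":0,"az":0,"x":0,"y":0.5,"z":-4,"hand":1},{"ax":0,"ay":0,"az":0,"x":0,"y":0.5,"z":-4,"hand":1},{"ax":0,"ay":0,"az":0,"x":0,"y":0.7,"z":-4,"hand":1},{"ax":0,"ay":0,"az":0,"x":0,"y":0.8,"z":-4,"hand":1}]'
python3 -c "
from h import *
here();print(blue(read_camera('scene')['img'])[-9:])"
```

```text
time: 3.85
eef_pos: [0.6696, -0.0324, 0.1907]
tcp_rot: [-0.487, 0.513, -0.513, 0.487]
contact_force: [0.1, -0.1, -1.1]
opening: 0.004
time: 4.18
eef_pos: [0.6536, -0.0316, 0.1882]
tcp_rot: [0.487, -0.513, 0.513, -0.487]
contact_force: [-0.0, 0.3, 0.0]
opening: 0.001
t 4.18 tcp case mm [ 55.9  -4.1 188.2] F case [-0.   0.3  0. ] open 0.0
[(array([272, 141,  12,  18, 113], dtype=int32), array([277.8, 150.4])), (array([315, 177,  20,  22, 238], dtype=int32), array([324.6, 187.4])), (array([125, 205,  46,  14,  76], dtype=int32), array([147.2, 211.9])), (array([338, 214,   5,   5,  21], dtype=int32), array([340.1, 216.2])), (array([332, 217,   5,   6,  20], dtype=int32), array([333.9, 219.7])), (array([127, 221,  48,  15,  90], dtype=int32), array([150.9, 228. ])), (array([325, 226,  45,  36, 541], dtype=int32), array([345.3, 242.5])), (array([314, 372,  11,  13,  79], dtype=int32), array([319.2, 377.7])), (array([304, 385,  12,  13,  94], dtype=int32), array([309.4, 390.7]))]
```

```bash

python3 -m inch '[{"ax":0,"ay":0,"az":0,"x":0,"y":0,"z":-3,"hand":1},{"ax":0,"ay":0,"az":0,"x":0,"y":0,"z":-3,"hand":1}]'
python3 -m inch '[{"ax":0,"ay":0,"az":0,"x":0,"y":0,"z":-3,"hand":1},{"ax":0,"ay":0,"az":0,"x":0,"y":0,"z":-3,"hand":1}]'
python3 - <<'E'
from h import *
here();s=read_camera("scene");print(blue(s['img'])[-9:-5])
cv2.imwrite("pics/s3.png",cv2.resize(s["img"][100:300,200:460],None,fx=3,fy=3,interpolation=cv2.INTER_CUBIC)[:,:,::-1])
E
```

```text
time: 4.4
eef_pos: [0.6478, -0.0313, 0.1882]
tcp_rot: [0.486, -0.513, 0.513, -0.487]
contact_force: [-0.2, -0.0, 0.2]
opening: 0.003
time: 4.57
eef_pos: [0.6418, -0.031, 0.1883]
tcp_rot: [0.486, -0.513, 0.513, -0.487]
contact_force: [-0.6, 0.1, 0.1]
opening: -0.003
t 4.57 tcp case mm [ 44.   -4.1 188.3] F case [-0.6  0.1  0.1] open -0.0
[(array([272, 141,  15,  18, 157], dtype=int32), array([279.1, 149.7])), (array([315, 177,  20,  22, 238], dtype=int32), array([324.6, 187.4])), (array([125, 205,  46,  14,  76], dtype=int32), array([147.2, 211.9])), (array([338, 214,   5,   5,  21], dtype=int32), array([340.1, 216.2]))]
```

View pics/s3.png

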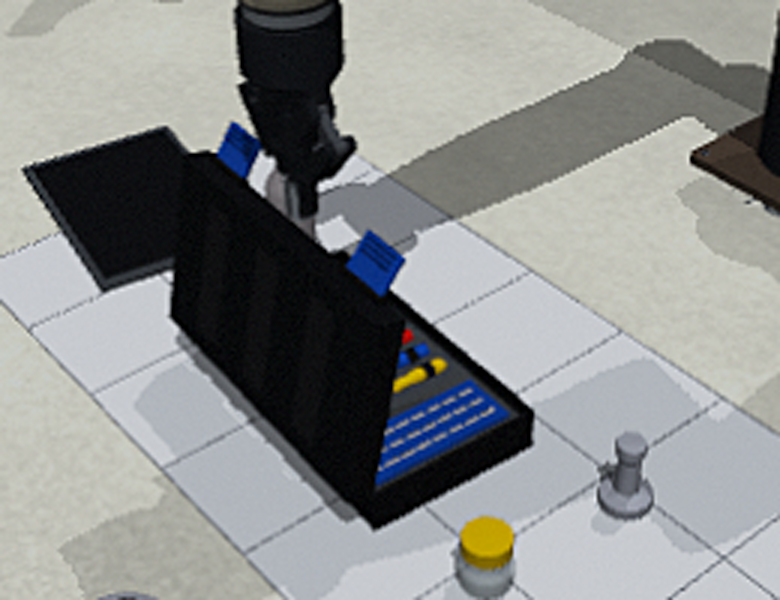

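The hand appears beyond the lid edge in this picture, without contact. I project the TCP into both views to check it against the pictures.

```bash
python3 - <<'E'
from h import *
st,A=here()
tip=st["eef_pos"]+A[:,1]*.011
for n in("scene","top"):
    d=read_camera(n);uv=proj(d,np.array([tip,tip+[0,0,.08],C+Mc@[-.08,.14,.044],C+Mc@[-.08,-.14,.044],C+Mc@[.065,.14,.205],C+Mc@[.065,-.14,.205],C+Mc@[.106,.14,.044],C+Mc@[.106,-.14,.044]]));print(n,uv.round())
    if n=="scene":print("crop",((uv-[200,100])*3).round())
    else:
        i=d["img"][100:260,210:430].copy();i=cv2.resize(i,None,fx=3.6,fy=3.6)
        for p in uv:cv2.circle(i,tuple(int(v) for v in (p-[210,100])*3.6),4,(0,255,0),1)
        cv2.imwrite("pics/t3.png",i[:,:,::-1])
E
```

```text
t 4.62 tcp case mm [ 43.6  -4.  188.2] F case [-0.4  0.5 -0.4] open -0.0
scene [[301. 182.]
 [299. 153.]
 [379. 236.]
 [315. 182.]
 [330. 207.]
 [264. 150.]
 [316. 270.]
 [257. 207.]]
crop [[304. 246.]
 [298. 159.]
 [538. 407.]
 [344. 246.]
 [390. 322.]
 [191. 151.]
 [349. 509.]
 [170. 321.]]
top [[321. 162.]
 [320. 150.]
 [265. 221.]
 [372. 225.]
 [258. 147.]
 [381. 151.]
 [269. 154.]
 [372. 157.]]
```

View pics/t3.png

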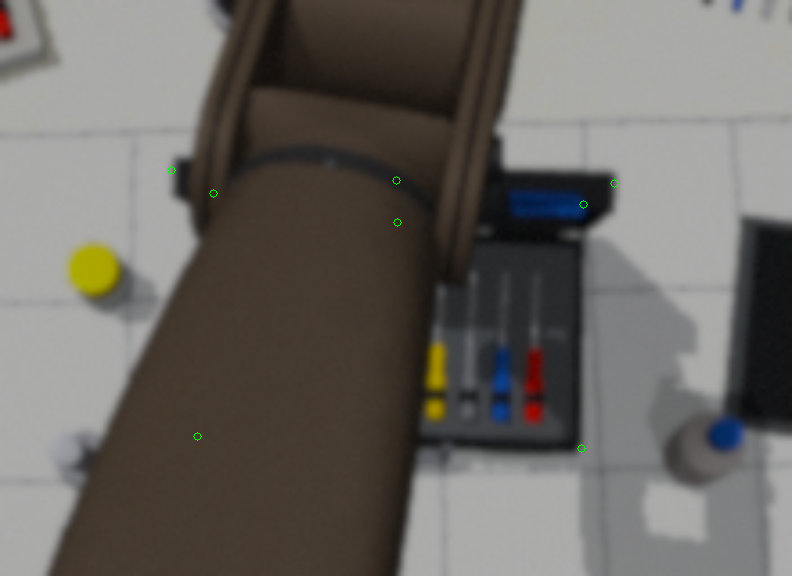

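```bash
python3 - <<'E'
from h import *
s=read_camera("scene")["img"][120:220,240:360];w=read_camera("wrist");print(np.array(w["T_tool_cam"]).round(3),w["fov_y"])
a=cv2.resize(s,(480,400),interpolation=cv2.INTER_CUBIC);b=cv2.resize(w["img"],(320,200))
m=np.zeros((600,800,3),np.uint8);m[:400,:480]=np.clip(a.astype(float)*1.8,0,255);b=cv2.resize(w["img"],(320,200));m[400:600,480:]=b
b=cv2.resize(w["img"][:,:],(480,300))[50:250];m[400:,:480]=b
m[:400,480:]=np.clip(cv2.resize(w["img"][100:400,170:410],(320,400)).astype(float)*1.8,0,255)
cv2.imwrite("pics/m4.png",m[:,:,::-1])
E
```

```text
[[ 1.    -0.     0.     0.   ]
 [-0.    -0.28   0.96  -0.163]
 [ 0.    -0.96  -0.28   0.072]
 [ 0.     0.     0.     1.   ]] 60.79541268655895
```

View pics/m4.png

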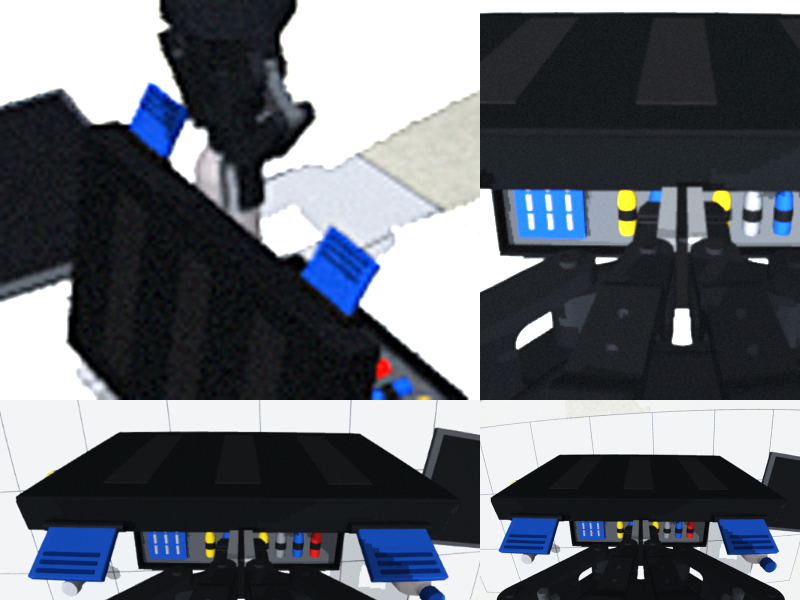

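```bash
python3 - <<'E'
from h import *
d=read_camera("scene")
P=np.array([.7447,-.0361,.1904])
for dz in(.054+.008,.0,-.011):print(dz,((proj(d,P+[0,0,dz])[0]-[200,100])*3).round())
i=cv2.imread("pics/s2.png",0)
print(i[180:300:6,120:240:6])
E
```

```text
0.062 [177. 213.]
0.0 [186. 282.]
-0.011 [188. 293.]
[[ 14  14  14  11  10  11  15   9  14  11   7   6  23  56  69  64   7   5
    6   5]
 [ 12  14  14  10  13  15  11  14   8   9   8   4  25  39  69  70  41  25
   16   4]
 [ 16  15  15  12  10  17  14  16  12  14  11  23  39  25  40  71  63  24
   16   6]
 [ 11  16  13  13  11   8  12  17  14  13   6  34  10  23  24  51  48  19
    4   5]
 [ 13  15  11  10  14  14  13   9  13  15  13   9  15  17   7  23  15   4
    4   2]
 [ 12  14  13  15  18  14  18  11  14  14  10  12  12  11  11  16   7   4
    8   5]
 [ 15  14  14  12  12  12  15   5   6  11  15  10  13   7   6   8   7  10
    6   8]
 [ 16  14  12  12  13  13   5  91  22  13  15  12   9   8  12   9   7  12
    7   7]
 [ 12  14  14  15  15  15   7  40  28   8  16  13   9  15   3   9  11  12
    4   7]
 [ 17  14  12  15  13  15  11  27  64  55   6  11   7  15   6  10  12  10
    6   9]
 [  9  14  12  17  14  12  11  41  59  79   7  12  10  17   7  12  10   8
    9   6]
 [ 14  13  14  13  14  12  15  34  52  85  14  10   9  14   9  13  10  14
    5   7]
 [ 14  17  13  15  16  12  10  15  42  90  19  11  10  18   8  10   8   9
    5  11]
 [ 12  16  14  12  14   8   5   7  51  90  22   8   8  11   8  10  12  11
   12   7]
 [ 15  12  10  11  11  16  33  33  20  92  57  31  37  17   7   9   8   7
    8   9]
 [ 12  17  40  36  35  30  18  21  59  27  39   6   5   4  10  12  10   7
    8   9]
 [ 57  59  55  17  14  45 115  98 151  27   3   7   6   1  11   8  11  12
   10   6]
 [ 25  43 101 192 135 131 130 130  96  12   5   6   5   6  10  12  11  12
    7  10]
 [185 212 216 204 207 183 120 126 133  15   5   5   6  11   8  11   8   7
    9   8]
 [204 202 203 204 202 213 139 125 121   5   9   1   7   5  11  15  12   6
    6  12]]
```

```bash
python3 - <<'E'
from h import *
st,A=here();w=read_camera("wrist");print(w["distortion"],w["cx"],w["cy"])
Tt=np.array(w["T_tool_cam"]);k=K(w);D=np.array(w["distortion"])
def rel(a,b,W):
    p=cv2.undistortPoints(np.array([[a],[b]],float),k,D)[:,0];z=W/np.linalg.norm(p[0]-p[1])
    for q in p:
        t=Tt[:3,:3]@(z*np.array([q[0],q[1],1]))+Tt[:3,3];print("tool mm",(t*1e3).round(1),"case mm by eef",(Mc.T@(st["eef_pos"]+A@t-C)*1e3).round(1))
rel((22.7,196),(616,196),.28)
b=sorted(blue(w["img"],300),key=lambda q:-q[0][4]);print(b[:4])
rel(b[0][1],b[1][1],.19)
E
```

```text
t 4.87 tcp case mm [ 44.4  -4.1 188.3] F case [-0.3  0.2 -0.5] open -0.0
[-0.0651963  0.         0.         0.         0.       ] 321.04751032477645 197.07197816850635
tool mm [-140.7  -17.1   30.4] case mm by eef [ 74.7 136.6 205.5]
tool mm [139.3 -17.3  30.4] case mm by eef [  74.8 -143.4  205.6]
[(array([  38,  236,  119,   73, 6958], dtype=int32), array([ 99.3, 272.2])), (array([ 476,  238,  121,   72, 6957], dtype=int32), array([533.8, 273.4])), (array([ 195,  242,   55,   37, 1533], dtype=int32), array([222.8, 260.4])), (array([560, 315,  33,  30, 682], dtype=int32), array([576. , 329.2]))]
tool mm [-96.9 -33.9   0.4] case mm by eef [ 44.8  92.8 222.2]
tool mm [ 93.1 -34.1   0. ] case mm by eef [ 44.5 -97.2 222.4]
```

All views agree on the lid edge: about (75, 206) mm in the case frame, so lid ≈1.37 rad. The finger is now in front of the lid although no contact was felt. I'll back off, lift over, come down lower behind the lid, and look with the wrist camera.

```bash

python3 -m inch '[{"ax":0,"ay":0,"az":0,"x":0,"y":0,"z":-20,"hand":1},{"ax":0,"ay":0,"az":0,"x":0,"y":-25,"z":0,"hand":1},{"ax":0,"ay":0,"az":0,"x":0,"y":-30,"z":0,"hand":1}]'
python3 -m inch '[{"ax":0,"ay":0,"az":0,"x":0,"y":0,"z":28,"hand":1},{"ax":0,"ay":0,"az":0,"x":0,"y":0,"z":35,"hand":1},{"ax":0,"ay":0,"az":0,"x":0,"y":0,"z":35,"hand":1},{"ax":0,"ay":0,"az":0,"x":0,"y":0,"z":35,"hand":1}]'
python3 -m inch '[{"ax":0,"ay":0,"az":0,"x":0,"y":27,"z":0,"hand":1},{"ax":0,"ay":0,"az":0,"x":0,"y":27,"z":0,"hand":1},{"ax":0,"ay":0,"az":0,"x":0,"y":27,"z":0,"hand":1}]'
python3 - <<'E'
from h import *
here()
s=read_camera("scene")["img"];w=read_camera("wrist")["img"];m=np.zeros((600,800,3),np.uint8)
m[:300,:480]=cv2.resize(w,(480,300));m[300:,:480]=cv2.resize(s[110:210,220:380],(480,300),interpolation=cv2.INTER_CUBIC)
cv2.imwrite("pics/m5.png",np.clip(m[:,:480,::-1].astype(float)*2,0,255))
t=read_camera("scene");print([q[1] for q in blue(t["img"])[9:13]])
E
```

```text
time: 5.17
eef_pos: [0.6187, -0.0293, 0.2389]
tcp_rot: [-0.488, 0.516, -0.51, 0.485]
contact_force: [0.4, 0.2, -0.1]
opening: 0.001
time: 5.5
eef_pos: [0.7563, -0.037, 0.2438]
tcp_rot: [0.486, -0.513, 0.513, -0.487]
contact_force: [1.2, -0.9, 0.4]
opening: -0.005
time: 5.75
eef_pos: [0.7559, -0.0371, 0.1612]
tcp_rot: [0.486, -0.513, 0.513, -0.487]
contact_force: [-0.4, 0.0, -0.5]
opening: 0.004
t 5.75 tcp case mm [158.3  -4.1 161.2] F case [-0.4  0.  -0.5] open 0.0
[array([147.2, 211.9]), array([340.1, 216.2]), array([334. , 219.6]), array([151.2, 227.9])][ WARN:0@2.255] global loadsave.cpp:1063 imwrite_ Unsupported depth image for selected encoder is fallbacked to CV_8U.
```

View pics/m5.png

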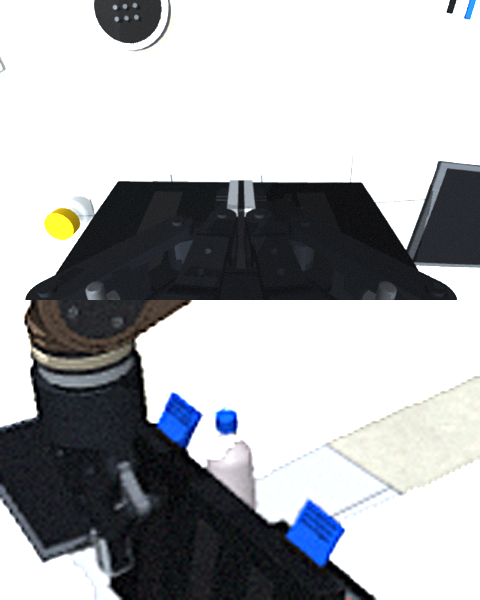

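The fingers are now clearly behind the lid, with tips in front of its outer face. Pushing slowly with checks.

```bash

python3 -m inch '[{"ax":0,"ay":0,"az":0,"x":0,"y":0,"z":-15,"hand":1},{"ax":0,"ay":0,"az":0,"x":0,"y":0,"z":-15,"hand":1},{"ax":0,"ay":0,"az":0,"x":0,"y":0,"z":-15,"hand":1},{"ax":0,"ay":0,"az":0,"x":0,"y":0,"z":-5,"hand":1}]'
python3 -m inch '[{"ax":0,"ay":0,"az":0,"x":0,"y":0,"z":-4,"hand":1},{"ax":0,"ay":0,"az":0,"x":0,"y":0,"z":-4,"hand":1}]'
python3 -m inch '[{"ax":0,"ay":0,"az":0,"x":0,"y":0,"z":-4,"hand":1},{"ax":0,"ay":0,"az":0,"x":0,"y":0,"z":-4,"hand":1}]'
python3 -m inch '[{"ax":0,"ay":0,"az":0,"x":0,"y":0,"z":-4,"hand":1},{"ax":0,"ay":0,"az":0,"x":0,"y":0,"z":-4,"hand":1}]'
python3 -c "
from h import *
here();t=read_camera('scene');print([q[1] for q in blue(t['img']) if 270<q[1][0]<330 and 140<q[1][1]<200])"
```

```text
time: 6.23
eef_pos: [0.705, -0.0343, 0.1658]
tcp_rot: [0.486, -0.512, 0.514, -0.487]
contact_force: [0.5, 0.6, -0.1]
opening: -0.006
time: 6.4
eef_pos: [0.6978, -0.0341, 0.1645]
tcp_rot: [0.486, -0.512, 0.514, -0.487]
contact_force: [0.8, 0.8, -0.1]
opening: 0.0
time: 6.57
eef_pos: [0.6892, -0.0336, 0.1628]
tcp_rot: [0.486, -0.513, 0.513, -0.487]
contact_force: [-0.0, 0.7, -0.1]
opening: 0.001
time: 6.73
eef_pos: [0.6818, -0.0331, 0.1624]
tcp_rot: [0.486, -0.512, 0.514, -0.487]
contact_force: [2.8, -0.4, -0.8]
opening: 0.004
t 6.73 tcp case mm [ 84.1  -4.1 162.4] F case [ 2.9 -0.2 -0.8] open 0.0
[array([326.7, 186.9])]
```

Contact at 2.9 N, and the left flap image is starting to move. Following the arc now.

```bash

python3 -m inch '[{"ax":0,"ay":0,"az":0,"x":0,"y":0,"z":-4,"hand":1},{"ax":0,"ay":0,"az":0,"x":0,"y":0.5,"z":-4,"hand":1},{"ax":0,"ay":0,"az":0,"x":0,"y":0.5,"z":-4,"hand":1},{"ax":0,"ay":0,"az":0,"x":0,"y":0.5,"z":-4,"hand":1},{"ax":0,"ay":0,"az":0,"x":0,"y":1,"z":-4,"hand":1}]'
python3 -m inch '[{"ax":0,"ay":0,"az":0,"x":0,"y":1,"z":-4,"hand":1},{"ax":0,"ay":0,"az":0,"x":0,"y":1,"z":-4,"hand":1},{"ax":0,"ay":0,"az":0,"x":0,"y":1,"z":-4,"hand":1},{"ax":0,"ay":0,"az":0,"x":0,"y":1.2,"z":-4,"hand":1},{"ax":0,"ay":0,"az":0,"x":0,"y":1.2,"z":-4,"hand":1}]'
python3 -c "
from h import *
here();t=read_camera('scene');print([q[1] for q in blue(t['img']) if 270<q[1][0]<370 and 140<q[1][1]<240])"
```

```text
time: 7.2
eef_pos: [0.6607, -0.0319, 0.1598]
tcp_rot: [0.486, -0.513, 0.513, -0.487]
contact_force: [2.5, -0.5, 1.0]
opening: 0.007
time: 7.62
eef_pos: [0.6405, -0.0308, 0.1542]
tcp_rot: [-0.487, 0.513, -0.513, 0.487]
contact_force: [3.1, -0.0, -0.2]
opening: 0.001
t 7.62 tcp case mm [ 42.8  -4.  154.2] F case [ 3.1  0.1 -0.2] open 0.0
[array([345.2, 186.3])]
```

```bash

python3 -m inch '[{"ax":0,"ay":0,"az":0,"x":0,"y":1.7,"z":-4,"hand":1},{"ax":0,"ay":0,"az":0,"x":0,"y":1.8,"z":-4,"hand":1},{"ax":0,"ay":0,"az":0,"x":0,"y":1.9,"z":-4,"hand":1},{"ax":0,"ay":0,"az":0,"x":0,"y":2,"z":-4,"hand":1},{"ax":0,"ay":0,"az":0,"x":0,"y":2.2,"z":-4,"hand":1}]'
python3 -m inch '[{"ax":0,"ay":0,"az":0,"x":0,"y":2.5,"z":-3.6,"hand":1},{"ax":0,"ay":0,"az":0,"x":0,"y":2.6,"z":-3.6,"hand":1},{"ax":0,"ay":0,"az":0,"x":0,"y":2.7,"z":-3.6,"hand":1},{"ax":0,"ay":0,"az":0,"x":0,"y":2.8,"z":-3.6,"hand":1},{"ax":0,"ay":0,"az":0,"x":0,"y":3,"z":-3.6,"hand":1}]'
python3 -c "
from h import *
here();t=read_camera('scene');print([q[1] for q in blue(t['img']) if 270<q[1][0]<390 and 140<q[1][1]<240]);w=read_camera('wrist')['img'];print([(q[0],q[1]) for q in blue(w,300)])"
```

```text
time: 8.08
eef_pos: [0.6206, -0.0297, 0.1448]
tcp_rot: [-0.487, 0.513, -0.513, 0.487]
contact_force: [1.5, 0.6, 2.6]
opening: 0.005
time: 8.5
eef_pos: [0.6025, -0.029, 0.1309]
tcp_rot: [-0.487, 0.513, -0.513, 0.486]
contact_force: [0.0, -0.5, 3.0]
opening: 0.002
t 8.5 tcp case mm [  4.8  -4.2 130.9] F case [ 0.1 -0.5  3. ] open 0.0
[array([294.5, 149.9]), array([360.5, 192.3])]
[(array([621, 313,  19,  36, 447], dtype=int32), array([632.2, 329.2])), (array([ 81, 344,  32,  18, 311], dtype=int32), array([ 92.7, 350.6]))]
```

```bash

python3 -m inch '[{"ax":0,"ay":0,"az":0,"x":0,"y":3.2,"z":-3,"hand":1},{"ax":0,"ay":0,"az":0,"x":0,"y":3.3,"z":-3,"hand":1},{"ax":0,"ay":0,"az":0,"x":0,"y":3.4,"z":-3,"hand":1},{"ax":0,"ay":0,"az":0,"x":0,"y":3.5,"z":-3,"hand":1},{"ax":0,"ay":0,"az":0,"x":0,"y":3.6,"z":-3,"hand":1}]'
python3 -m inch '[{"ax":0,"ay":0,"az":0,"x":0,"y":3.6,"z":-2.3,"hand":1},{"ax":0,"ay":0,"az":0,"x":0,"y":3.6,"z":-2.3,"hand":1},{"ax":0,"ay":0,"az":0,"x":0,"y":3,"z":-2.3,"hand":1},{"ax":0,"ay":0,"az":0,"x":0,"y":3,"z":-2,"hand":1},{"ax":0,"ay":0,"az":0,"x":0,"y":2.5,"z":-1.5,"hand":1}]'
python3 -c "
from h import *
here();t=read_camera('scene');print([q[1] for q in blue(t['img']) if 270<q[1][0]<390 and 140<q[1][1]<240])"
```

```text
time: 9.02
eef_pos: [0.5876, -0.0281, 0.1137]
tcp_rot: [-0.487, 0.513, -0.513, 0.486]
contact_force: [-0.0, 0.1, 2.8]
opening: 0.001
time: 9.43
eef_pos: [0.5771, -0.0275, 0.0979]
tcp_rot: [-0.487, 0.513, -0.513, 0.486]
contact_force: [-0.7, 0.2, 2.9]
opening: 0.001
t 9.43 tcp case mm [-20.7  -4.1  97.9] F case [-0.8  0.2  2.9] open 0.0
[array([295.1, 150. ]), array([369.7, 203.8])]
```

```bash

python3 -m inch '[{"ax":0,"ay":0,"az":0,"x":0,"y":2.5,"z":-1,"hand":1},{"ax":0,"ay":0,"az":0,"x":0,"y":2.5,"z":-1,"hand":1},{"ax":0,"ay":0,"az":0,"x":0,"y":2.5,"z":-1,"hand":1},{"ax":0,"ay":0,"az":0,"x":0,"y":2,"z":-1,"hand":1},{"ax":0,"ay":0,"az":0,"x":0,"y":1.5,"z":-0.5,"hand":1}]'
python3 -m inch '[{"ax":0,"ay":0,"az":0,"x":0,"y":1.5,"z":-0.5,"hand":1},{"ax":0,"ay":0,"az":0,"x":0,"y":1.5,"z":0,"hand":1},{"ax":0,"ay":0,"az":0,"x":0,"y":1,"z":0,"hand":1}]'
python3 -c "
from h import *
here();t=read_camera('scene');print([q[1] for q in blue(t['img']) if 270<q[1][0]<390 and 140<q[1][1]<240])"
```

```text
time: 9.9
eef_pos: [0.5728, -0.0272, 0.087]
tcp_rot: [-0.487, 0.513, -0.513, 0.486]
contact_force: [-1.0, -0.2, 1.6]
opening: 0.001
time: 10.15
eef_pos: [0.5726, -0.0272, 0.0832]
tcp_rot: [-0.487, 0.513, -0.513, 0.486]
contact_force: [-1.0, -0.1, 1.8]
opening: 0.002
t 10.15 tcp case mm [-25.2  -4.1  83.2] F case [-1.  -0.1  1.8] open 0.0
[array([295. , 149.9]), array([371.7, 209.3])]
```

```bash

python3 -m inch '[{"ax":0,"ay":0,"az":0,"x":0,"y":1,"z":0,"hand":1},{"ax":0,"ay":0,"az":0,"x":0,"y":1,"z":0,"hand":1},{"ax":0,"ay":0,"az":0,"x":0,"y":1,"z":0,"hand":1}]'
python3 -m inch '[{"ax":0,"ay":0,"az":0,"x":0,"y":1,"z":0,"hand":1},{"ax":0,"ay":0,"az":0,"x":0,"y":1,"z":0,"hand":1}]'
python3 -c "
from h import *
here();t=read_camera('scene');print([q[1] for q in blue(t['img']) if 270<q[1][0]<390 and 140<q[1][1]<240])"
```

```text
time: 10.45
eef_pos: [0.5728, -0.0273, 0.0804]
tcp_rot: [0.487, -0.513, 0.513, -0.487]
contact_force: [-1.0, -0.2, 1.9]
opening: -0.001
time: 10.62
eef_pos: [0.5727, -0.0273, 0.0784]
tcp_rot: [0.487, -0.513, 0.513, -0.487]
contact_force: [-0.9, -0.4, 1.9]
opening: -0.001
t 10.62 tcp case mm [-25.1  -4.1  78.4] F case [-0.9 -0.5  1.9] open -0.0
[array([295.1, 150. ]), array([372.1, 211. ])]
```

```bash

python3 -m inch '[{"ax":0,"ay":0,"az":0,"x":0,"y":1,"z":0,"hand":1},{"ax":0,"ay":0,"az":0,"x":0,"y":1,"z":0,"hand":1},{"ax":0,"ay":0,"az":0,"x":0,"y":1,"z":0,"hand":1}]'|grep -E "eef|con"
python3 -m inch '[{"ax":0,"ay":0,"az":0,"x":0,"y":1,"z":0,"hand":1},{"ax":0,"ay":0,"az":0,"x":0,"y":1,"z":0,"hand":1}]'|grep -E "eef|con"
python3 -c "
from h import *
here();t=read_camera('scene');print([q[1] for q in blue(t['img']) if 270<q[1][0]<390 and 140<q[1][1]<240])"
```

```text
eef_pos: [0.5727, -0.0273, 0.0753]
contact_force: [-1.0, 0.1, 2.2]
eef_pos: [0.5726, -0.0273, 0.0733]
contact_force: [-0.5, 0.3, 1.5]
t 11.08 tcp case mm [-25.2  -4.1  73.3] F case [-0.5  0.3  1.5] open 0.0
[array([295. , 149.9]), array([372.7, 213.2])]
```

```bash

python3 -c "
from h import *
d=read_camera('scene')
for th in(0,.05,.1,.15):
  for ph in(1.57,1.8):
    a=.1645+.017*np.sin(ph);o=.008-.017*np.cos(ph)
    print(th,ph,proj(d,C+Mc@[.08-a*np.cos(th)+o*np.sin(th),.095,.044+a*np.sin(th)+o*np.cos(th)]).round(1))"
python3 -m inch '[{"ax":0,"ay":0,"az":0,"x":0,"y":1.2,"z":0,"hand":1},{"ax":0,"ay":0,"az":0,"x":0,"y":1.2,"z":0,"hand":1},{"ax":0,"ay":0,"az":0,"x":0,"y":1.2,"z":0,"hand":1}]'|grep -E "eef|con"
python3 -m inch '[{"ax":0,"ay":0,"az":0,"x":0,"y":1.2,"z":0,"hand":1},{"ax":0,"ay":0,"az":0,"x":0,"y":1.2,"z":0,"hand":1}]'|grep -E "eef|con"
python3 -c "
from h import *
here();t=read_camera('scene');print([q[1] for q in blue(t['img']) if 270<q[1][0]<390 and 140<q[1][1]<240])"
```

```text
0 1.57 [[374.3 220.2]]
0 1.8 [[374.3 219.1]]
0.05 1.57 [[374.3 217.6]]
0.05 1.8 [[374.2 216.5]]
0.1 1.57 [[374.1 215. ]]
0.1 1.8 [[373.9 213.9]]
0.15 1.57 [[373.8 212.4]]
0.15 1.8 [[373.5 211.4]]
eef_pos: [0.5727, -0.0273, 0.0698]
contact_force: [-1.8, -0.1, 2.5]
eef_pos: [0.5726, -0.0272, 0.0673]
contact_force: [-1.3, 0.1, 1.4]
t 11.6 tcp case mm [-25.2  -4.1  67.3] F case [-1.3  0.1  1.4] open -0.0
[array([295. , 149.9]), array([373.2, 215.6])]
```

```bash

python3 -m inch '[{"ax":0,"ay":0,"az":0,"x":0,"y":1.2,"z":0,"hand":1},{"ax":0,"ay":0,"az":0,"x":0,"y":1.2,"z":0,"hand":1},{"ax":0,"ay":0,"az":0,"x":0,"y":1.2,"z":0,"hand":1}]'|grep -E "eef|con"
python3 -m inch '[{"ax":0,"ay":0,"az":0,"x":0,"y":1,"z":0,"hand":1},{"ax":0,"ay":0,"az":0,"x":0,"y":1,"z":0,"hand":1}]'|grep -E "eef|con"
python3 -m inch '[{"ax":0,"ay":0,"az":0,"x":0,"y":1,"z":0,"hand":1},{"ax":0,"ay":0,"az":0,"x":0,"y":1,"z":0,"hand":1}]'|grep -E "eef|con"
python3 -c "
from h import *
here();t=read_camera('scene');print([q[1] for q in blue(t['img']) if 270<q[1][0]<390 and 140<q[1][1]<240])"
```

```text
eef_pos: [0.5726, -0.0273, 0.0637]
contact_force: [-0.7, 0.2, 2.4]
eef_pos: [0.5726, -0.0272, 0.0617]
contact_force: [-1.5, 0.8, 2.4]
eef_pos: [0.5726, -0.0273, 0.0597]
contact_force: [-1.1, 0.1, 1.4]
t 12.23 tcp case mm [-25.2  -4.1  59.7] F case [-1.1  0.   1.4] open 0.0
[array([295. , 149.9]), array([373.9, 218.9])]
```

```bash

python3 -m inch '[{"ax":0,"ay":0,"az":0,"x":0,"y":1,"z":0,"hand":1},{"ax":0,"ay":0,"az":0,"x":0,"y":1,"z":0,"hand":1}]'|grep -E "eef|con"
python3 -m inch '[{"ax":0,"ay":0,"az":0,"x":0,"y":1,"z":0,"hand":1},{"ax":0,"ay":0,"az":0,"x":0,"y":1,"z":0,"hand":1}]'|grep -E "eef|con"
python3 -c "
from h import *
here();t=read_camera('scene');print([q[1] for q in blue(t['img']) if 270<q[1][0]<390 and 140<q[1][1]<240])"
```

```text
eef_pos: [0.5727, -0.0273, 0.0578]
contact_force: [-0.2, 0.1, 2.2]
eef_pos: [0.5726, -0.0273, 0.0557]
contact_force: [-0.6, -0.4, 1.6]
t 12.62 tcp case mm [-25.2  -4.1  55.7] F case [-0.5 -0.4  1.6] open -0.0
[array([295. , 149.9]), array([374. , 220.6])]
```

```bash

python3 -m inch '[{"ax":0,"ay":0,"az":0,"x":0,"y":1,"z":0,"hand":1},{"ax":0,"ay":0,"az":0,"x":0,"y":1,"z":0,"hand":1}]'|grep -E "eef|con"
python3 -m inch '[{"ax":0,"ay":0,"az":0,"x":0,"y":1,"z":0,"hand":1}]'|grep -E "eef|con"
python3 -m inch '[{"ax":0,"ay":0,"az":0,"x":0,"y":1,"z":0,"hand":1}]'|grep -E "eef|con"
python3 - <<'E'
from h import *
here();t=read_camera('scene');print([q[1] for q in blue(t['img']) if 270<q[1][0]<390 and 140<q[1][1]<240])
w=read_camera('wrist')['img']
m=np.zeros((600,480,3),float)
m[:300]=cv2.resize(w,(480,300));m[300:]=cv2.resize(t["img"][130:250,230:422],(480,300),interpolation=cv2.INTER_CUBIC)
cv2.imwrite("pics/m6.png",np.clip(m[:,:,::-1]*1.7,0,255).astype(np.uint8))
E
```

```text
eef_pos: [0.5727, -0.0273, 0.0538]
contact_force: [-1.1, 0.3, 2.1]
eef_pos: [0.5727, -0.0273, 0.0528]
contact_force: [-1.3, 0.5, 2.3]
eef_pos: [0.5726, -0.0273, 0.0517]
contact_force: [-1.7, -0.1, 2.0]
t 13.0 tcp case mm [-25.2  -4.1  51.7] F case [-1.7 -0.2  2. ] open -0.0
[array([295.1, 150. ]), array([374.3, 222.7])]
```

View pics/m6.png

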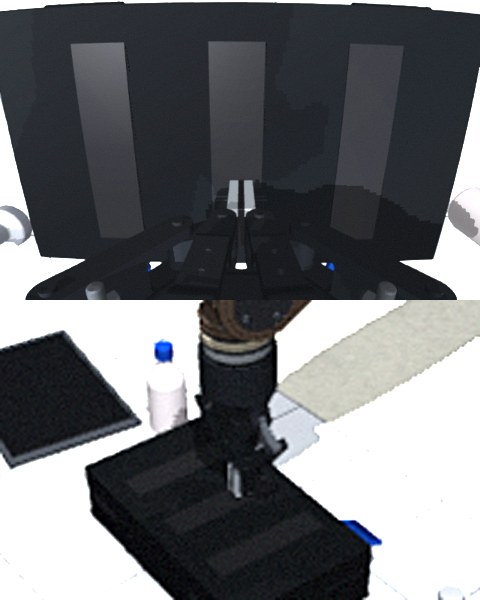

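```bash

python3 -m inch '[{"ax":0,"ay":0,"az":0,"x":0,"y":1,"z":0,"hand":1},{"ax":0,"ay":0,"az":0,"x":0,"y":1,"z":0,"hand":1}]'|grep -E "eef|con"
python3 -m inch '[{"ax":0,"ay":0,"az":0,"x":0,"y":1,"z":0,"hand":1},{"ax":0,"ay":0,"az":0,"x":0,"y":1,"z":0,"hand":1}]'|grep -E "eef|con"
python3 -m inch '[{"ax":0,"ay":0,"az":0,"x":0,"y":1,"z":0,"hand":1}]'|grep -E "eef|con"
python3 -c "
from h import *
here();t=read_camera('scene');print([q[1] for q in blue(t['img']) if 270<q[1][0]<390 and 140<q[1][1]<240])"
```

```text
eef_pos: [0.5727, -0.0273, 0.0504]
contact_force: [-4.4, 0.9, 9.4]
eef_pos: [0.5727, -0.0273, 0.0503]
contact_force: [-8.3, 0.2, 18.5]
eef_pos: [0.5728, -0.0273, 0.0503]
contact_force: [-11.4, 0.5, 23.4]
t 13.52 tcp case mm [-25.   -4.1  50.3] F case [-11.5  -0.1  23.4] open 0.0
[array([295. , 149.9]), array([374.2, 223.2])]
```

The lid reached a hard stop: force rose from 2 to 23 N with no further motion, at TCP z = 50.3 mm. So the working tip lies about 20 mm above the reported TCP, which also explains the earlier pass over the lid edge. Lifting off to the left latch and tilting the tool.

```bash

python3 -m inch '[{"ax":0,"ay":0,"az":0,"x":0,"y":-8,"z":0,"hand":1},{"ax":0,"ay":0,"az":0,"x":0,"y":-20,"z":0,"hand":1},{"ax":0,"ay":0,"az":0,"x":0,"y":-20,"z":0,"hand":1}]'|grep -E "eef|con"
python3 -m inch '[{"ax":0,"ay":0,"az":0,"x":-24,"y":0,"z":-21.5,"hand":1},{"ax":0,"ay":0,"az":0,"x":-24,"y":0,"z":-21.5,"hand":1},{"ax":0,"ay":0,"az":0,"x":-24,"y":0,"z":-21.5,"hand":1},{"ax":0,"ay":0,"az":0,"x":-24,"y":0,"z":-21.5,"hand":1}]'|grep -E "eef|con"
python3 -m inch '[{"ax":0.117,"ay":0,"az":0,"x":0,"y":0,"z":0,"hand":1},{"ax":0.117,"ay":0,"az":0,"x":0,"y":0,"z":0,"hand":1},{"ax":0.117,"ay":0,"az":0,"x":0,"y":0,"z":0,"hand":1},{"ax":0,"ay":0,"az":0,"x":0,"y":0,"z":0,"hand":1}]'|grep -E "eef|con"
python3 - <<'E'
from h import *
s,A=here();print((Mc.T@A).round(2),s["qpos"].round(2))
w=read_camera('wrist');t=read_camera("top")
m=np.zeros((600,800,3),float)
m[:400,:640]=w["img"];m[400:,:400]=cv2.resize(t["img"][140:240,230:430],(400,200));m[400:,400:]=cv2.resize(read_camera("scene")["img"][130:250,200:440],(400,200))
cv2.imwrite("pics/m7.png",np.clip(m[:,:,::-1]*1.7,0,255).astype(np.uint8))
E
```

```text
eef_pos: [0.5719, -0.0271, 0.0942]
contact_force: [0.5, 0.9, 0.7]
eef_pos: [0.4913, 0.0739, 0.0948]
contact_force: [0.5, 0.3, 0.1]
eef_pos: [0.486, 0.0742, 0.0907]
contact_force: [-0.8, 1.2, -0.4]
t 14.48 tcp case mm [-117.1   92.5   90.7] F case [-0.9  1.2 -0.4] open -0.0
[[ 0.    0.34  0.94]
 [-1.    0.    0.  ]
 [-0.   -0.94  0.34]] [-0.06 -0.17  2.33  0.    0.64  1.56]
```

View pics/m7.png

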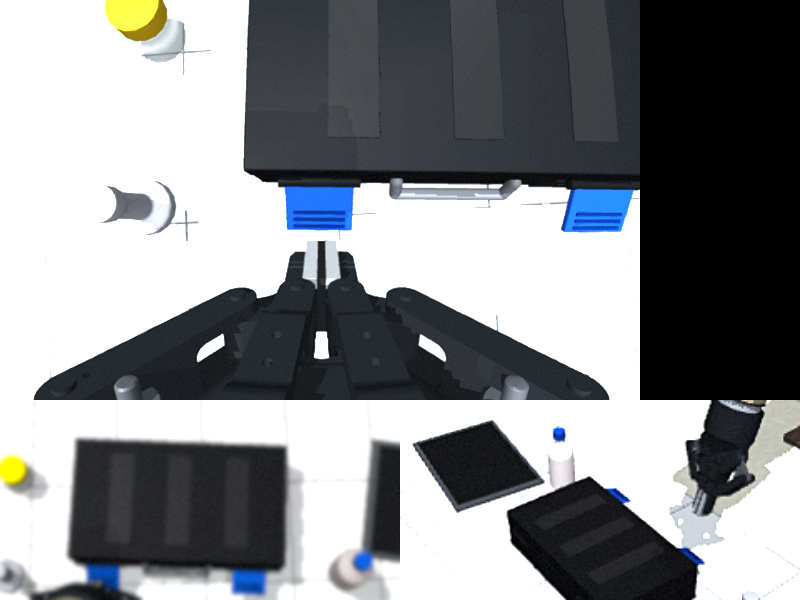

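The lid looks shut in all views and the flaps stick straight out. The finger is centred on the left flap: fingertip pixel (321,241), flap end (319,230). Next, a flap measurement relative to the tool from the known 190 mm spacing.

```bash
python3 - <<'E'
from h import *
st,A=here();w=read_camera("wrist");Tt=np.array(w["T_tool_cam"])
b=sorted(blue(w["img"],300),key=lambda q:-q[0][4])[:2];print(b)
L,Rr=sorted(b,key=lambda q:q[1][0])
def rays(*uv):return [np.r_[q,1] for q in cv2.undistortPoints(np.array(uv,float)[:,None],K(w),np.array(w["distortion"]))[:,0]]
def show(n,t):print(n,"tool",(t*1e3).round(1),"case by eef",(Mc.T@(st["eef_pos"]+A@t-C)*1e3).round(1))
r=rays(L[1],Rr[1]);z=.19/np.linalg.norm(r[0]-r[1])
for q in r:show("flap mid",Tt[:3,:3]@(q*z)+Tt[:3,3])
t=read_camera("scene");print([q[1] for q in blue(t['img']) if 270<q[1][0]<390 and 140<q[1][1]<240]);tp=read_camera("top");bt=[q for q in blue(tp["img"]) if 200<q[1][1]<245 and q[1][0]<400];print(bt)
sc=sorted([q[1] for q in blue(t['img']) if 300<q[1][0]<390 and 140<q[1][1]<240],key=lambda q:q[0])
for u in sc:
  for v in bt:
    p,g=two(t,u,tp,v[1]);print("tri",(Mc.T@(p-C)*1e3).round(1),round(g,4))
E
```

```text
t 14.63 tcp case mm [-110.    91.7   95.9] F case [ 0.4 -0.   1. ] open -0.0
[(array([ 285,  198,   67,   43, 2719], dtype=int32), array([317.6, 218.7])), (array([ 556,  200,   71,   42, 2507], dtype=int32), array([590. , 220.2]))]
flap mid tool [-2.1 51.5 -4.8] case by eef [-96.7  93.8  45.9]
flap mid tool [187.9  50.9  -6.4] case by eef [-98.4 -96.2  45.8]
[array([295., 150.]), array([330.3, 186.5]), array([374.1, 223.1])]
[(array([274, 222,  15,  11, 109], dtype=int32), array([281.9, 225.9])), (array([347, 224,  16,  13, 174], dtype=int32), array([354.1, 230.1]))]
tri [-63.3  50.8 146.9] 0.1036
tri [-98.2 -92.6  48.3] 0.0044
tri [-94.4  96.6  47.7] 0.008
tri [-132.1  -45.8  -48.4] 0.1457
```

```bash

python3 -m inch '[{"ax":0,"ay":0,"az":0,"x":-2,"y":2,"z":5.6,"hand":1},{"ax":0,"ay":0,"az":0,"x":0,"y":14.1,"z":-5.1,"hand":1},{"ax":0,"ay":0,"az":0,"x":0,"y":14.1,"z":-5.1,"hand":1},{"ax":0,"ay":0,"az":0,"x":0,"y":14.1,"z":-5.1,"hand":1}]'|grep -E "eef|con"
python3 -m inch '[{"ax":0,"ay":0,"az":0,"x":0,"y":7,"z":-2.6,"hand":1},{"ax":0,"ay":0,"az":0,"x":0,"y":5,"z":-1.8,"hand":1},{"ax":0,"ay":0,"az":0,"x":0,"y":5,"z":-1.8,"hand":1}]'|grep -E "eef|con"
python3 -m inch '[{"ax":0,"ay":0,"az":0,"x":0,"y":4,"z":-1.4,"hand":1},{"ax":0,"ay":0,"az":0,"x":0,"y":4,"z":-1.4,"hand":1}]'|grep -E "eef|con"
python3 - <<'E'
from h import *
s,A=here();w=read_camera("wrist");print([q for q in blue(w["img"],200)]);t=read_camera("scene");print([q[1] for q in blue(t['img']) if 270<q[1][0]<390 and 140<q[1][1]<240])
E
```

```text
eef_pos: [0.5, 0.0747, 0.0502]
contact_force: [-0.1, -0.7, 0.1]
eef_pos: [0.499, 0.0748, 0.0317]
contact_force: [0.1, 0.3, 1.0]
eef_pos: [0.499, 0.0748, 0.0236]
contact_force: [-0.3, 0.1, 0.4]
t 15.53 tcp case mm [-104.2   93.9   23.6] F case [-0.3  0.1  0.4] open -0.0
[(array([ 271,  201,  100,   61, 4833], dtype=int32), array([320.5, 226. ]))]
[array([295., 150.]), array([330.3, 186.5]), array([374.5, 223.4])]
```

```bash

python3 -m inch '[{"ax":0,"ay":0,"az":0,"x":0,"y":4,"z":-1.4,"hand":1},{"ax":0,"ay":0,"az":0,"x":0,"y":3,"z":-1,"hand":1}]'|grep -E "eef|con"
python3 -m inch '[{"ax":0,"ay":0,"az":0,"x":0,"y":3,"z":-1,"hand":1},{"ax":0,"ay":0,"az":0,"x":0,"y":3,"z":-1,"hand":1}]'|grep -E "eef|con"
python3 - <<'E'
from h import *
s,A=here();w=read_camera("wrist");print([q for q in blue(w["img"],200)]);t=read_camera("scene");print([q for q in blue(t['img'],5) if 270<q[1][0]<390 and 140<q[1][1]<240])
E
```

```text
eef_pos: [0.5001, 0.0748, 0.0172]
contact_force: [-0.4, -0.3, 2.9]
eef_pos: [0.4992, 0.0748, 0.01]
contact_force: [-1.2, -0.2, 2.4]
t 15.97 tcp case mm [-103.9   93.8   10. ] F case [-1.2 -0.2  2.4] open 0.0
[(array([ 267,  200,  108,   48, 4453], dtype=int32), array([320.6, 221.8]))]
[(array([292, 147,   7,   8,  49], dtype=int32), array([295.1, 150. ])), (array([323, 183,  15,   9,  51], dtype=int32), array([330.3, 186.5]))]
```

```bash

python3 -m inch '[{"ax":0,"ay":0,"az":0,"x":0,"y":3.5,"z":-1.2,"hand":1},{"ax":0,"ay":0,"az":0,"x":0,"y":0.7,"z":1.9,"hand":1},{"ax":0,"ay":0,"az":0,"x":0,"y":0.7,"z":1.9,"hand":1}]'|grep -E "eef|con"
python3 -m inch '[{"ax":0,"ay":0,"az":0,"x":0,"y":0.7,"z":1.9,"hand":1},{"ax":0,"ay":0,"az":0,"x":0,"y":0.7,"z":1.9,"hand":1}]'|grep -E "eef|con"
python3 -m inch '[{"ax":0,"ay":0,"az":0,"x":0,"y":0.5,"z":1.4,"hand":1},{"ax":0,"ay":0,"az":0,"x":0,"y":0.5,"z":1.4,"hand":1}]'|grep -E "eef|con"
python3 - <<'E'
from h import *
s,A=here();w=read_camera("wrist");print([q for q in blue(w["img"],200)])
E
```

```text
eef_pos: [0.5007, 0.0748, 0.0043]
contact_force: [-2.9, 0.3, -0.4]
eef_pos: [0.5054, 0.0745, 0.0047]
contact_force: [-3.7, 0.5, -0.3]
eef_pos: [0.5088, 0.0743, 0.0051]
contact_force: [-4.2, 0.2, -1.1]
t 16.65 tcp case mm [-94.4  93.9   5.1] F case [-4.2  0.  -1.1] open 0.0
[(array([ 267,  225,  109,   21, 1747], dtype=int32), array([321.1, 234.1]))]
```

```bash

python3 -m inch '[{"ax":0,"ay":0,"az":0,"x":0,"y":0.5,"z":1.4,"hand":1},{"ax":0,"ay":0,"az":0,"x":0,"y":0.5,"z":1.4,"hand":1}]'|grep -E "eef|con"
python3 -m inch '[{"ax":0,"ay":0,"az":0,"x":0,"y":0.5,"z":1.4,"hand":1},{"ax":0,"ay":0,"az":0,"x":0,"y":0.3,"z":0.9,"hand":1}]'|grep -E "eef|con"
python3 - <<'E'
from h import *
s,A=here();w=read_camera("wrist");print([q for q in blue(w["img"],50)]);t=read_camera("top")
print([q for q in blue(t["img"],20) if 200<q[1][1]<245 and q[1][0]<400])
E
```

```text
eef_pos: [0.5121, 0.0741, 0.0054]
contact_force: [-2.9, 0.4, -2.3]
eef_pos: [0.5149, 0.0739, 0.0056]
contact_force: [-2.8, -0.2, -2.6]
t 17.03 tcp case mm [-88.3  93.9   5.6] F case [-2.8 -0.4 -2.6] open -0.0
[]
[(array([347, 224,  16,  13, 171], dtype=int32), array([354.1, 230. ]))]
```

```bash

python3 -m inch '[{"ax":0,"ay":0,"az":0,"x":0,"y":0.4,"z":1,"hand":1},{"ax":0,"ay":0,"az":0,"x":0,"y":0.4,"z":1,"hand":1}]'|grep -E "eef|con"
python3 -m inch '[{"ax":0,"ay":0,"az":0,"x":0,"y":0.4,"z":1,"hand":1},{"ax":0,"ay":0,"az":0,"x":0,"y":0.4,"z":1,"hand":1}]'|grep -E "eef|con"
python3 -m inch '[{"ax":0,"ay":0,"az":0,"x":0,"y":0.4,"z":1,"hand":1}]'|grep -E "eef|con"
python3 -c "
from h import *
here()"
```

```text
eef_pos: [0.5166, 0.0739, 0.0055]
contact_force: [-7.9, 0.1, 1.7]
eef_pos: [0.5169, 0.0739, 0.005]
contact_force: [-17.7, -1.0, 13.2]
eef_pos: [0.517, 0.074, 0.0047]
contact_force: [-21.5, 0.0, 13.9]
t 17.55 tcp case mm [-86.2  94.    4.7] F case [-21.5  -1.1  13.9] open -0.0
```

The left flap hit its stop at 21 N without the case moving. Backing straight out, then over to the right flap.

```bash

python3 -m inch '[{"ax":0,"ay":0,"az":0,"x":0,"y":-3.7,"z":-10.3,"hand":1},{"ax":0,"ay":0,"az":0,"x":0,"y":-7.5,"z":-20.7,"hand":1},{"ax":0,"ay":0,"az":0,"x":0,"y":-23.5,"z":8.5,"hand":1},{"ax":0,"ay":0,"az":0,"x":0,"y":-23.5,"z":8.5,"hand":1}]'|grep -E "eef|con"
python3 -m inch '[{"ax":0,"ay":0,"az":0,"x":38,"y":0,"z":0,"hand":1},{"ax":0,"ay":0,"az":0,"x":38,"y":0,"z":0,"hand":1},{"ax":0,"ay":0,"az":0,"x":38,"y":0,"z":0,"hand":1},{"ax":0,"ay":0,"az":0,"x":38,"y":0,"z":0,"hand":1},{"ax":0,"ay":0,"az":0,"x":38,"y":0,"z":0,"hand":1}]'|grep -E "eef|con"
python3 -m inch '[{"ax":0,"ay":0,"az":0,"x":0,"y":0,"z":0,"hand":1}]'|grep -E "eef|con"
python3 - <<'E'
from h import *
s,A=here();w=read_camera("wrist");print([q for q in blue(w["img"],50)])
w0=w["img"];cv2.imwrite("pics/w8.png",w0[:,:,::-1])
E
```

```text
eef_pos: [0.4872, 0.0754, 0.056]
contact_force: [0.4, 0.2, 0.2]
eef_pos: [0.4797, -0.1179, 0.0587]
contact_force: [1.7, 0.3, -0.4]
eef_pos: [0.4809, -0.1229, 0.0598]
contact_force: [-0.5, 0.3, -0.2]
t 18.38 tcp case mm [-111.7 -104.5   59.8] F case [-0.6  0.3 -0.2] open 0.0
[(array([ 590,  127,   50,   60, 2418], dtype=int32), array([617.4, 158.4])), (array([  0, 187,  55,  12, 365], dtype=int32), array([ 32.1, 193.8])), (array([ 265,  193,   81,   53, 3900], dtype=int32), array([304.6, 217.4]))]
```

```bash

python3 -m inch '[{"ax":0,"ay":0,"az":0,"x":-8.5,"y":2.5,"z":7,"hand":1},{"ax":0,"ay":0,"az":0,"x":0,"y":11,"z":-4,"hand":1},{"ax":0,"ay":0,"az":0,"x":0,"y":11,"z":-4,"hand":1},{"ax":0,"ay":0,"az":0,"x":0,"y":5,"z":-1.8,"hand":1},{"ax":0,"ay":0,"az":0,"x":0,"y":5,"z":-1.8,"hand":1}]'|grep -E "eef|con"
python3 -m inch '[{"ax":0,"ay":0,"az":0,"x":0,"y":4,"z":-1.4,"hand":1},{"ax":0,"ay":0,"az":0,"x":0,"y":4,"z":-1.4,"hand":1}]'|grep -E "eef|con"
python3 -m inch '[{"ax":0,"ay":0,"az":0,"x":0,"y":4,"z":-1.4,"hand":1},{"ax":0,"ay":0,"az":0,"x":0,"y":3,"z":-1,"hand":1}]'|grep -E "eef|con"
python3 - <<'E'
from h import *
s,A=here();w=read_camera("wrist");print([q for q in blue(w["img"],50)])
E
```

```text
eef_pos: [0.4863, -0.1057, 0.022]
contact_force: [1.3, -0.2, 2.9]
eef_pos: [0.4869, -0.1066, 0.0143]
contact_force: [1.4, 0.2, 3.5]
eef_pos: [0.4859, -0.1064, 0.0059]
contact_force: [-2.3, 0.3, 1.8]
t 19.18 tcp case mm [-107.6  -87.8    5.9] F case [-2.3  0.2  1.8] open -0.0
[(array([  0, 185,  11,   9,  88], dtype=int32), array([  4.4, 189.1])), (array([ 287,  193,  112,   49, 4904], dtype=int32), array([340.7, 216. ]))]
```

```bash

python3 -m inch '[{"ax":0,"ay":0,"az":0,"x":2,"y":0.7,"z":1.9,"hand":1},{"ax":0,"ay":0,"az":0,"x":2,"y":0.7,"z":1.9,"hand":1},{"ax":0,"ay":0,"az":0,"x":0,"y":0.7,"z":1.9,"hand":1},{"ax":0,"ay":0,"az":0,"x":0,"y":0.7,"z":1.9,"hand":1}]'|grep -E "eef|con"
python3 -m inch '[{"ax":0,"ay":0,"az":0,"x":0,"y":0.7,"z":1.9,"hand":1},{"ax":0,"ay":0,"az":0,"x":0,"y":0.7,"z":1.9,"hand":1},{"ax":0,"ay":0,"az":0,"x":0,"y":0.7,"z":1.9,"hand":1},{"ax":0,"ay":0,"az":0,"x":0,"y":0.5,"z":1.4,"hand":1}]'|grep -E "eef|con"
python3 -m inch '[{"ax":0,"ay":0,"az":0,"x":0,"y":0.5,"z":1.4,"hand":1},{"ax":0,"ay":0,"az":0,"x":0,"y":0.5,"z":1.4,"hand":1}]'|grep -E "eef|con"
python3 -c "
from h import *
here()"
```

```text
eef_pos: [0.4927, -0.1105, 0.0051]
contact_force: [-3.9, 0.1, -0.7]
eef_pos: [0.5006, -0.1108, 0.0053]
contact_force: [-3.7, 0.7, -2.4]
eef_pos: [0.5035, -0.1109, 0.0053]
contact_force: [-4.3, -0.6, -2.2]
t 20.07 tcp case mm [-89.7 -91.3   5.3] F case [-4.2 -0.8 -2.2] open -0.0
```

```bash

python3 -m inch '[{"ax":0,"ay":0,"az":0,"x":0,"y":0.4,"z":1,"hand":1},{"ax":0,"ay":0,"az":0,"x":0,"y":0.4,"z":1,"hand":1}]'|grep -E "eef|con"
python3 -m inch '[{"ax":0,"ay":0,"az":0,"x":0,"y":0.4,"z":1,"hand":1},{"ax":0,"ay":0,"az":0,"x":0,"y":0.4,"z":1,"hand":1}]'|grep -E "eef|con"
python3 -m inch '[{"ax":0,"ay":0,"az":0,"x":0,"y":0.4,"z":1,"hand":1}]'|grep -E "eef|con"
python3 -c "
from h import *
here()"
```

```text
eef_pos: [0.5056, -0.111, 0.0052]
contact_force: [-7.1, -0.4, -2.3]
eef_pos: [0.5061, -0.1109, 0.0048]
contact_force: [-20.9, -3.1, 11.6]
eef_pos: [0.5065, -0.1109, 0.0047]
contact_force: [-22.6, -3.5, 14.1]
t 20.48 tcp case mm [-86.8 -91.2   4.7] F case [-22.3  -4.8  14.1] open 0.0
```

```bash

python3 -m inch '[{"ax":0,"ay":0,"az":0,"x":0,"y":-3.7,"z":-10.3,"hand":1},{"ax":0,"ay":0,"az":0,"x":0,"y":-7.5,"z":-20.7,"hand":1},{"ax":0,"ay":0,"az":0,"x":0,"y":-28,"z":10.2,"hand":1},{"ax":0,"ay":0,"az":0,"x":0,"y":-28,"z":10.2,"hand":1},{"ax":0,"ay":0,"az":0,"x":0,"y":-28,"z":10.2,"hand":1}]'|grep -E "eef|con"
python3 -m inch '[{"ax":0,"ay":0,"az":0,"x":-31,"y":-25,"z":9,"hand":1},{"ax":0,"ay":0,"az":0,"x":-31,"y":-25,"z":9,"hand":1},{"ax":0,"ay":0,"az":0,"x":-31,"y":-25,"z":9,"hand":1},{"ax":0,"ay":0,"az":0,"x":0,"y":0,"z":0,"hand":1}]'|grep -E "eef|con"
python3 - <<'E'
from h import *
s,A=here();w=read_camera('wrist');t=read_camera("top");sc=read_camera("scene")
for n,d in(("w",w),("t",t),("s",sc)):print(n,[(list(q[0]),list(q[1])) for q in blue(d["img"],20) if n=="w" or (200<q[1][0]<440 and 130<q[1][1]<250)])
m=np.zeros((600,800,3),float)
m[:400,:640]=w["img"];m[400:,:400]=cv2.resize(t["img"][140:240,220:420],(400,200));m[400:,400:]=cv2.resize(sc["img"][130:250,200:440],(400,200))
cv2.imwrite("pics/m9.png",np.clip(m[:,:,::-1]*1.7,0,255).astype(np.uint8))
E
```

```text
eef_pos: [0.4776, -0.1107, 0.0976]
contact_force: [1.4, -0.2, 1.4]
eef_pos: [0.4863, -0.0142, 0.1845]
contact_force: [-0.1, -1.2, 1.1]
t 21.23 tcp case mm [-112.1    4.3  184.5] F case [ 0.  -1.2  1.1] open 0.0
w [([np.int32(598), np.int32(177), np.int32(39), np.int32(30), np.int32(949)], [np.float64(617.3), np.float64(191.9)]), ([np.int32(217), np.int32(206), np.int32(32), np.int32(1), np.int32(32)], [np.float64(232.5), np.float64(206.0)]), ([np.int32(405), np.int32(207), np.int32(36), np.int32(2), np.int32(39)], [np.float64(423.5), np.float64(207.1)])]
t [([np.int32(407), np.int32(216), np.int32(9), np.int32(9), np.int32(58)], [np.float64(411.4), np.float64(220.0)])]
s [([np.int32(292), np.int32(147), np.int32(7), np.int32(8), np.int32(50)], [np.float64(295.0), np.float64(150.1)])]
```

View pics/m9.png

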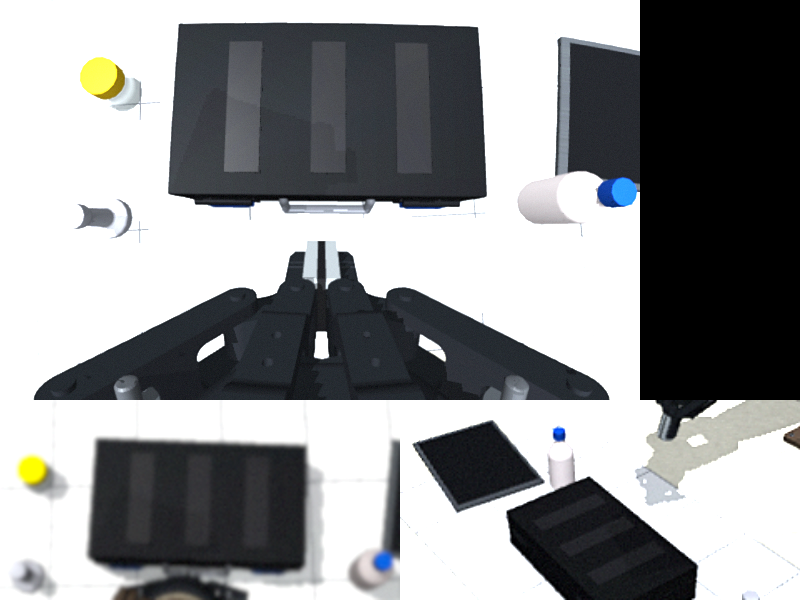

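The lid is shut. Both flaps show only as 1–2 px slivers at the front, at (232,206) and (423,207), and the bystanders are where they were. The hand is about 10 cm clear, so I'm handing in.

```bash
python3 -c "
from plant import *
print(sign_off())"
```

```text
the job is handed in; nothing more can be done
None
```

The case is closed, and I handed the job in at about 21 s, with the hand roughly 10 cm above the case and touching nothing. No verdict came back.

- **Lid:** I pushed it over and down with the shut fingertips at 2–3 N. It ended on a hard stop, reaching 23 N with no further motion, so I take it as fully shut.
- **Latches:** I then pushed the left flap home, followed by the right. Each moved at about 4 N and ended on a hard stop at about 22 N. In the last picture both show only as 1–2 pixel slivers along the front.
- **Case and bystanders:** Comparing pictures by eye, the case looks unmoved since the lid was shut, and the tablet, bottle, jar and bit holder look undisturbed. I did not re-measure how far the case may have shifted from its starting position.

**What disagreed:**
- **Missed first push:** The first push behind the lid passed over its edge without touching it. The fingertips' real contact point was about 20 mm above the reported TCP, where the data sheet puts it 11 mm below. I backed off, came down lower and judged contact by force from then on.
- **Flap height:** The wrist camera put the flaps about 5 mm lower than their nominal height.

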